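# Feel a ground parallel for burrs along its top face

## Robot

A 6-joint arm with a two-finger parallel gripper is mounted at the origin on the work surface. World frame = base frame: x ahead of the robot, y to its left, z up, the work surface at z = 0. Lengths are in m, angles in rad, forces in N, time in s.
With the tool pointing down it reaches from about 0.325 to 0.9 m from the base axis. Payload 6.1 kg.
Tool frame: the origin (TCP) lies on the centre line of the jaws, within the pads' length; the fingertips stand 22 mm ahead of it and the grasp point (between the pads) lies 3 mm ahead of it; z points along the fingers, y is the direction in which the jaws open and shut (so a half turn about z gives the same grasp; the last joint's range is limited). The gripper opens to 85 mm and grips with 20 to 120 N. Pads are 22 mm wide; open, the fingers measure 114 mm over their backs; the gripper's body (76 mm by 85 mm) begins 54 mm behind the grasp point. The pads swing forward as they close: fully open they stand 13 mm farther back than shut.
Start: joints at [1.011, 0.22, 1.526, -0, 1.395, -0.126], TCP at [0.263, 0.567, 0.224] pointing down, gripper open.
Joint ranges: [-2.98, 2.98], [-0.91, 2.08], [0.09, 2.57], [-1.24, 4.39], [0.2, 2.65], [-2.68, 2.68]. Speed limits (rad/s): [2.57, 2.57, 3.01, 3.14, 3.14, 3.14].

## Interface

Orientations are given as a 3x3 rotation matrix whose columns are the frame's x, y, z axes.
In Python, from bench import get_obs, get_image, camera_info, sign_off gives the robot as it stands. The module is installed in compiled form; this text tells all that it offers.
- The arm moves only by the tool send_rows, never from a script. Its argument "steps" is a list of rows, each a list of 3 entries, a list of its own where there are three numbers: the closure, from -1 (fully open) to 1 (shut), then the shift along the tool's x, y, z in cm, then the turn about the tool's z in degrees. In form: [[gripper, [x, y, z], roll], ...]. A call has 1 to 20 rows; each row shifts and turns the commanded pose from where the row before left it, along the tool's axes as they then stand; what a row does not reach is not made up. A row lasts 1/10 s, in which the tool goes at most 50 mm and 8.59 degrees, less where a joint would pass 70% of its speed; a pose out of reach is approached as far as the arm can. A call is refused whole if a number of a shift passes 5 or a number of a turn 8.59, either way. A call with a gripper value outside its range is refused whole. The fingers move at their own pace and stop on an object; "squeeze" is the grip in N (left out, the last holds). Time passes only in rows, so rows that do not move let the fingers close. It gives the time, the measured TCP pose, the force and the opening at its end, in the units of the state.
- get_obs(): the state, without advancing time (a new reading comes with each control period).
- get_image(name): name is "scene" or "top" or "wrist"; returns (picture, depth): 420x560x3 uint8, red, green, blue; 420x560 float32, m along the optical axis (not along the pixel's ray), 0 where there is no reading.
- camera_info(name): a dict with "mtx" (3x3 intrinsics, pixels), "R" (3x3) and "t" (3): a world point X has camera coordinates R X + t; the wrist camera has in their place "tool_from_camera" (4x4, takes a point from camera to tool coordinates, whose origin is the TCP and whose axes are the flange's). Camera axes: x right, y down, z forward; pixel columns grow to the right and rows downward; lengths in m; the calibration is good to about 2 mm. A picture is of the moment at which its call begins: read the wrist's pose just before it. camera_info takes no time and is no camera call.
- sign_off(): hands the job in, once; it reports no verdict.
The state is a dict: "time_s": time; "joints": joint angles; "joint_velocities": joint speeds; "joint_torque": joint torques, N m; "tool_pos": TCP position; "tcp_rot": TCP orientation; "force": force on the tool from outside, world axes, zero at the start; "moment": the same for the moment, N m; "gripper_width": finger opening in m.
Only numpy, scipy, OpenCV 4.12 (cv2) and the standard library are available. Lean on these libraries where they do the work, as an engineer would, in place of code of your own. Each camera call takes 0.05 s, during which the arm holds its last target.

## Task

Before the steel parallel bar goes back in the cabinet, feel its top face for burrs: touch it at its narrow tongue end and run the closed fingertips along the whole top face to the square end, pressing just enough that the sprung rest gives a little all the way but never goes down to its stop. Do not lift the bar out of the rest or disturb the clamping pieces standing around it, and finish with the hand clear of it.

Things in the scene. Friction and masses are not known exactly. Their poses are not given: they have to be found in the camera images.
- bar: bright steel parallel bar, 180 mm long, 20 mm wide, 30 mm high, about 0.75 kg, lying loose in the channel of the sprung rest. Origin: centre of its underside; x along its length towards the tongue end, z up. Its last 35 mm at the +x end are a tongue only 11 mm wide (same height); the -x end is square at full width. The flat top face is 30 mm above the origin, about 70 mm above the bench while the rest is up
- bar_tongue (a point): the middle of the bar's top edge at the very tip of the tongue end, where the run begins (90 mm from the bar's centre)
- bar_square (a point): the middle of the bar's top edge at the very end of the square end, where the run finishes (90 mm from the bar's centre)
- rest (a joint): how far the sprung grey-painted rest is pushed down, in m: 0 up, 0.016 on its stop; guided straight down without tilting. It yields after 1 to 4 N on the bar's top and then about 0.7 N per mm. The rest is a channel 196 mm by 35 mm, its floor 8 mm thick with its upper side 40 mm above the bench, its lips 12 mm high all round the bar with 1.5 to 2 mm play, so the bar's top stands 18 mm above the lips
- stand: the fixed dark steel foot under the rest, 230 mm by 80 mm by 12 mm; origin: centre of its underside on the bench, x along the bar towards the tongue end
- step_block: bystander: loose dark steel stair-shaped block, 60 mm by 30 mm, 15 to 43 mm high, beside the stand; origin at the centre of its underside
- tee_nut: bystander: loose dark steel tee nut, 30 mm by 28 mm, 20 mm high, beside the stand; origin at the centre of its underside
- stud: bystander: loose dark steel stud standing on its 26 mm wide round head, 70 mm high, beside the stand; origin at the centre of its underside
- vee_block: bystander: loose steel block with a groove, 40 mm by 45 mm, 30 mm high, beside the stand; origin at the centre of its underside
Mind the look-alikes: they are no part of the job. Several things have the shape of the bar; the one meant has the colours described above. What is shaped like the stand but red is not meant.

How it is judged:
By the outcome, as a careful person would: the job done as asked, in the order asked, and still so for the second after the job is handed in, with the robot touching nothing.
It also fails if it takes over 38 s, if anything falls off the work surface, if the arm or the gripper's body presses on something with over 40 N, if the wrist force passes 120 N, or if a joint passes its speed limit or range.

## Working session

There is one attempt and no reset: what is moved stays moved. The work goes in short steps, Python scripts to look and compute and a tool call to move; the robot and the scene stay as the last step left them, time stands still between calls to the robot, and variables do not carry over. Pictures are saved under pics/ and viewed, and the job is handed in when it is done.

Besides the shell and the picture viewer there is one more tool, called after "Request:" as name(argument=value, ...) on one line, values as JSON. send_rows: Moves the arm, as the interface text tells. Its arguments: {"type":"object","properties":{"steps":{"type":"array","items":{"type":"array"}},"squeeze":{"type":"number"}},"required":["steps"]}

```bash
mkdir -p pics; python3 - <<'E'
from bench import *
import cv2,numpy as np
for n in ("scene","top"):
    p,d=get_image(n); np.savez(f"{n}.npz",p=p,d=d); cv2.imwrite(f"pics/{n}1.png",p[:,:,::-1]); c=camera_info(n); print(n,c["mtx"].tolist(),np.round(c["R"],3).tolist(),c["t"])
o=get_obs(); print(o["time_s"],o["tool_pos"],np.round(o["tcp_rot"],3).tolist(),o["force"],o["gripper_width"])
E
```

```text
scene [[486.5174059983916, 0.0, 289.01037053299547], [0.0, 486.5174059983916, 203.18936259599076], [0.0, 0.0, 1.0]] [[0.072, 0.997, 0.017], [0.752, -0.043, -0.657], [-0.655, 0.06, -0.753]] [-0.07908912 -0.40411677  1.21166102]
top [[482.89776242768505, 0.0, 275.3981754669681], [0.0, 482.89776242768505, 203.37901684489836], [0.0, 0.0, 1.0]] [[0.056, -0.998, -0.0], [-0.975, -0.054, -0.215], [0.214, 0.012, -0.977]] [0.01079894 0.58923755 0.85030703]
0.1 [0.26241824 0.56664892 0.22331899] [[-0.907, 0.42, -0.001], [0.42, 0.907, -0.001], [0.0, -0.002, -1.0]] [0.30283011 0.21566448 0.9412047 ] 0.0853776103454505
```

View pics/scene1.png

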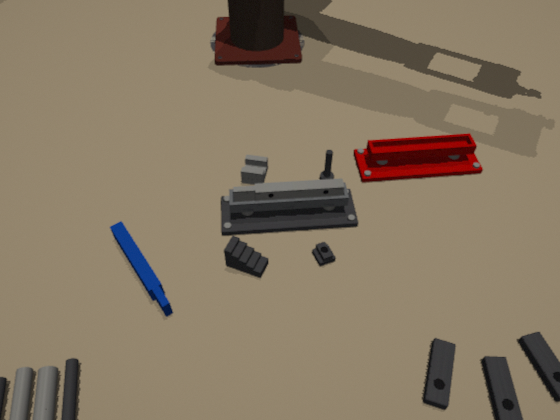

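View pics/top1.png

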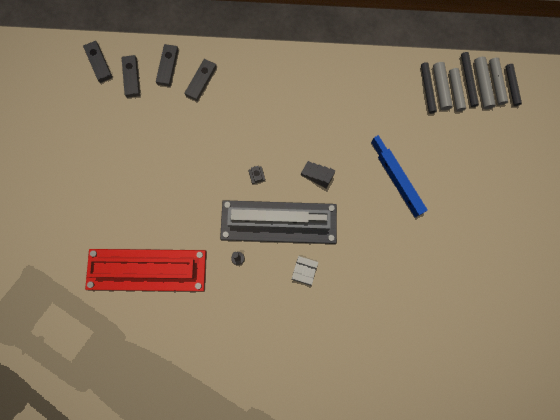

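The scene view shows the grey rest and bar on the dark stand at (288,205), with a red look-alike rest at (418,155) and a blue bar at (140,268). In the top view the bar runs from (231,215) at the square end to (327,217) at the narrower tongue end. I'll zoom in and measure.

```bash
cat > h.py <<'E'
import numpy as np
from bench import *
def ray(n,u,v,z):
    c=camera_info(n);K=np.array(c["mtx"]);R=np.array(c["R"]);t=np.array(c["t"]).ravel()
    o=-R.T@t; d=R.T@np.linalg.inv(K)@np.array([u,v,1.]); return o+d*(z-o[2])/d[2]
def cloud(n,d):
    c=camera_info(n);K=np.array(c["mtx"]);R=np.array(c["R"]);t=np.array(c["t"]).ravel()
    v,u=np.mgrid[:d.shape[0],:d.shape[1]]
    P=np.stack([(u-K[0,2])/K[0,0]*d,(v-K[1,2])/K[1,1]*d,d],-1)
    return (P-t)@R
E
python3 - <<'E'
from h import *
import cv2
for n,(u0,u1,v0,v1) in {"top":(210,350,150,300),"scene":(210,370,145,285)}.items():
    z=np.load(n+".npz");p,d=z["p"],z["d"]
    cv2.imwrite(f"pics/{n}z.png",cv2.resize(p[v0:v1,u0:u1,::-1],None,fx=4,fy=4,interpolation=cv2.INTER_CUBIC)[:600,:800])
    X=cloud(n,d)
    m=np.zeros(d.shape,bool);m[v0:v1,u0:u1]=1
    m&=(X[...,2]>0.06)&(X[...,2]<.08)&(d>0)
    k,l,s,c=cv2.connectedComponentsWithStats(m.astype(np.uint8))
    for i in range(1,k):
        if s[i,4]>15:
            q=X[l==i];r=cv2.minAreaRect(q[:,:2].astype(np.float32)*1000)
            print(n,s[i],np.median(q[:,2]).round(4),r,cv2.boxPoints(r).round(1).tolist())
E
```

```text
top [ 231  209   96   14 1011] 0.0693 ((563.294921875, 36.239906311035156), (21.004438400268555, 179.43763732910156), 1.2129223346710205) [[550.9000244140625, 125.69999694824219], [554.7000122070312, -53.70000076293945], [575.7000122070312, -53.20000076293945], [571.9000244140625, 126.19999694824219]]
top [232 252   7   7  36] 0.0696 ((485.7256164550781, 112.25360107421875), (10.456070899963379, 11.366925239562988), 3.0107033252716064) [[480.20001220703125, 117.69999694824219], [480.79998779296875, 106.30000305175781], [491.20001220703125, 106.9000015258789], [490.6000061035156, 118.19999694824219]]
scene [326 150   7   9  53] 0.0687 ((487.29254150390625, 113.653076171875), (10.941197395324707, 11.970983505249023), 16.817214965820312) [[480.29998779296875, 117.80000305175781], [483.79998779296875, 106.30000305175781], [494.29998779296875, 109.5], [490.79998779296875, 121.0]]
scene [ 234  179  111   19 1383] 0.07 ((563.706298828125, 37.629600524902344), (24.090782165527344, 180.10293579101562), 1.6216901540756226) [[549.0999755859375, 127.30000305175781], [554.2000122070312, -52.70000076293945], [578.2999877929688, -52.0], [573.2000122070312, 128.0]]
```

View pics/topz.png

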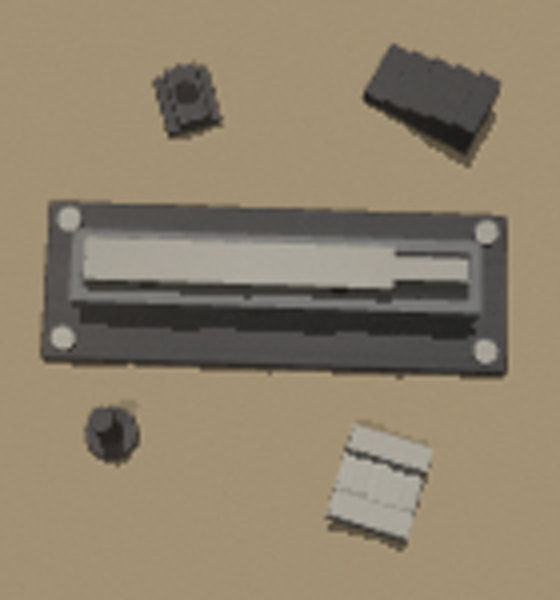

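View pics/scenez.png

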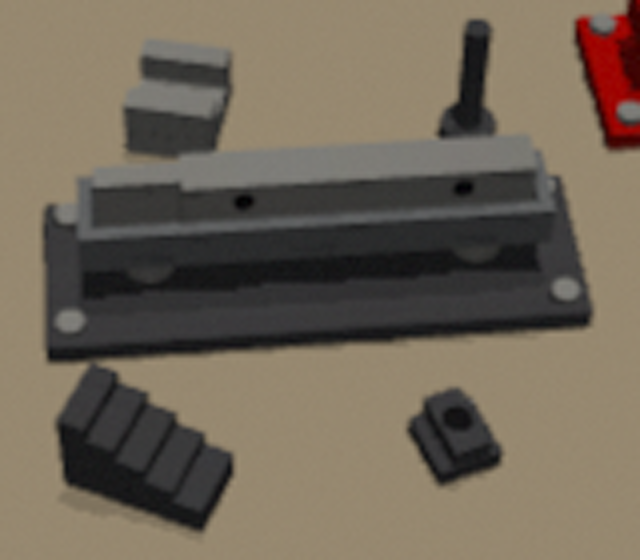

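Both views agree. The tongue tip is at about (0.5655,-0.053) and the square end at about (0.5615,0.1265). Top height is 0.0695, length 180 mm and width 21 mm, so it matches the steel bar. Next I'll align the tool y axis with the bar (roll of about -26°), close the fingers and move above the tongue.

Request:
send_rows(steps=[[1,[0,0,0],-6.55],[1,[0,0,0],-6.55],[1,[0,0,0],-6.55],[1,[0,0,0],-6.55],[1,[-2,-4,0],0],[1,[-2,-4,0],0],[1,[-2,-4,0],0],[1,[-2,-4,0],0],[1,[-2,-4,0],0],[1,[-2,-4,0],0],[1,[-2,-4,0],0],[1,[-2,-4,0],0],[1,[-2,-4,0],0],[1,[-2,-4,0],0],[1,[-2,-4,0],0],[1,[-2,-4,0],0],[1,[-2,-4,0],0],[1,[-2,-4,0],0],[1,[-0.8,-4,0],0],[1,[0,-2.6,0],0]], squeeze=40)

```text
time_s: 2.1
tool_pos: [0.5657, -0.0548, 0.2236]
tcp_rot: [[-1.0, -0.022, -0.001], [-0.022, 1.0, -0.0], [0.001, -0.0, -1.0]]
force: [-1.0, -0.5, 0.4]
gripper_width: -0.0001
```

Request:
send_rows(steps=[[1,[0,0,2],0],[1,[0,0,2],0],[1,[0,0,2],0],[1,[0,0,0],0],[1,[0,0,0],0]])

```text
time_s: 2.6
tool_pos: [0.5649, -0.0518, 0.164]
tcp_rot: [[-1.0, -0.024, -0.001], [-0.024, 1.0, 0.0], [0.001, 0.0, -1.0]]
force: [0.2, 0.4, 0.6]
gripper_width: 0.0
```

```bash
python3 - <<'E'
from h import *
import cv2
o=get_obs(); print(o["time_s"],o["tool_pos"],np.round(o["tcp_rot"],4).tolist(),o["force"],o["gripper_width"])
for n in ("top","scene","wrist"):
    p,d=get_image(n); np.savez(n+"2.npz",p=p,d=d,pos=o["tool_pos"],R=o["tcp_rot"])
    cv2.imwrite(f"pics/{n}2.png",p[:,:,::-1])
print(np.round(camera_info("wrist")["tool_from_camera"],4).tolist())
E
```

```text
2.6 [ 0.56494835 -0.05183166  0.1640485 ] [[-0.9997, -0.0236, -0.0013], [-0.0236, 0.9997, 0.0003], [0.0013, 0.0004, -1.0]] [0.24925406 0.43575541 0.60851591] 4.1376202170671065e-05
[[0.0007, -0.9641, -0.2657, 0.0686], [1.0, 0.0006, 0.0004, -0.0001], [-0.0002, -0.2657, 0.9641, -0.1491], [0.0, 0.0, 0.0, 1.0]]
```

View pics/wrist2.png

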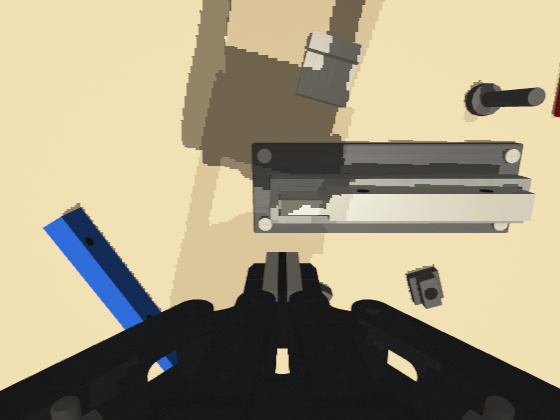

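View pics/scene2.png

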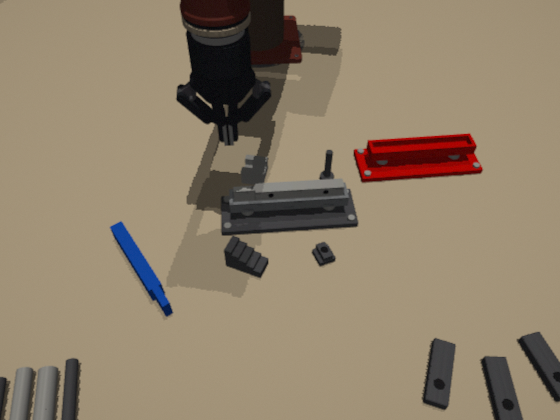

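The wrist view shows the tongue tip near (280,208), the square end near (532,207) and the closed fingertips at (282,255). As a cross-check, I'll measure the bar from the wrist depth.

```bash
python3 - <<'E'
from h import *
import cv2
z=np.load("wrist2.npz");d=z["d"];K=np.array(camera_info("wrist")["mtx"]);T=np.array(camera_info("wrist")["tool_from_camera"])
v,u=np.mgrid[:420,:560]
P=np.stack([(u-K[0,2])/K[0,0]*d,(v-K[1,2])/K[1,1]*d,d],-1)
X=(P@T[:3,:3].T+T[:3,3])@z["R"].T+z["pos"]
m=(abs(X[...,2]-.0695)<.005)&(d>0)&(v<240)&(u>240);k,l,s,c=cv2.connectedComponentsWithStats(m.astype(np.uint8))
for i in range(1,k):
    if s[i,4]>60:
        q=X[l==i];r=cv2.minAreaRect(q[:,:2].astype(np.float32)*1000);print(s[i],np.median(q[:,2]),r,cv2.boxPoints(r).round(1).tolist())
        for a in np.arange(-.06,.135,.015):
            w=q[abs(q[:,1]-a)<.004]
            if len(w): print(round(a,3),w[:,0].min().round(4),w[:,0].max().round(4),np.median(w[:,2]).round(4))
z=np.load("top.npz");X=cloud("top",z["d"]);m=(abs(X[...,2]-.0695)<.006);m[:,:225]=0;m[:,335:]=0;m[:205]=0;m[230:]=0
q=X[m]
for a in np.arange(-.06,.135,.015):
    w=q[abs(q[:,1]-a)<.004]
    if len(w): print("top",round(a,3),w[:,0].min().round(4),w[:,0].max().round(4),w[:,0].mean().round(4))
E
```

```text
[523  88  22  18 317] 0.06821910236273178 ((482.7275390625, 113.02079772949219), (13.021864891052246, 10.776803016662598), 89.08894348144531) [[477.20001220703125, 106.5999984741211], [488.0, 106.4000015258789], [488.20001220703125, 119.4000015258789], [477.3999938964844, 119.5999984741211]]
0.105 0.4787 0.4868 0.0674
0.12 0.4779 0.4867 0.0683
[ 281  192  254   29 6448] 0.06796917440687883 ((559.6796264648438, 37.38877868652344), (20.40949249267578, 179.934814453125), 1.3313392400741577) [[547.4000244140625, 127.0999984741211], [551.5999755859375, -52.79999923706055], [572.0, -52.29999923706055], [567.7999877929688, 127.5999984741211]]
-0.045 0.5561 0.5673 0.068
-0.03 0.5557 0.5671 0.0679
-0.015 0.551 0.571 0.0678
0.0 0.5506 0.5706 0.0679
0.015 0.5501 0.5704 0.0679
0.03 0.5497 0.57 0.068
0.045 0.5494 0.5696 0.0679
0.06 0.5491 0.5693 0.0679
0.075 0.5487 0.569 0.068
0.09 0.5483 0.5686 0.0681
0.105 0.5479 0.568 0.068
0.12 0.5477 0.568 0.068
top -0.045 0.5598 0.5712 0.5648
top -0.03 0.5594 0.5704 0.5649
top -0.015 0.5545 0.574 0.5637
top 0.0 0.5542 0.5745 0.5645
top 0.015 0.5541 0.5738 0.5641
top 0.03 0.5535 0.5729 0.5634
top 0.045 0.5531 0.5722 0.5628
top 0.06 0.5526 0.5732 0.563
top 0.075 0.5526 0.5724 0.5627
top 0.09 0.5519 0.5716 0.5618
top 0.105 0.5517 0.5706 0.561
top 0.12 0.5518 0.5717 0.5618
```

```bash
python3 - <<'E'
from h import *
z=np.load("wrist2.npz");d=z["d"];K=np.array(camera_info("wrist")["mtx"]);T=np.array(camera_info("wrist")["tool_from_camera"])
v,u=np.mgrid[:420,:560]
P=np.stack([(u-K[0,2])/K[0,0]*d,(v-K[1,2])/K[1,1]*d,d],-1)
X=(P@T[:3,:3].T+T[:3,3])
for r in range(248,300,4):
    m=(d[r]>0)&(d[r]<.25)&(abs(u[r]-282)<60); w=X[r][m]
    if len(w): print(r,u[r][m].min(),u[r][m].max(),w.min(0).round(4),w.max(0).round(4),np.median(w,0).round(4))
E
```

```text
252 266 297 [ 0.0118 -0.0067 -0.0122] [ 0.0127  0.0062 -0.01  ] [ 0.0123 -0.0002 -0.0111]
256 266 297 [ 0.0119 -0.0065 -0.0166] [ 0.0128  0.0061 -0.0145] [ 0.0123 -0.0002 -0.0154]
260 265 298 [ 0.0118 -0.0067 -0.0202] [ 0.0126  0.0062 -0.0183] [ 0.0122 -0.0002 -0.0192]
264 252 311 [ 0.0076 -0.0122 -0.0242] [ 0.0127  0.0118 -0.0128] [ 0.0121 -0.0006 -0.0228]
268 248 315 [ 0.0077 -0.0137 -0.0276] [ 0.0126  0.0132 -0.0169] [ 0.0118 -0.0002 -0.0258]
272 247 316 [ 0.0079 -0.0136 -0.0315] [ 0.0129  0.0132 -0.021 ] [ 0.0117 -0.0002 -0.0291]
276 246 317 [ 0.0077 -0.0137 -0.035 ] [ 0.013   0.0132 -0.0242] [ 0.0119 -0.0002 -0.0327]
280 245 318 [ 0.0076 -0.0137 -0.0373] [ 0.0126  0.0133 -0.0273] [ 0.0118 -0.0004 -0.0357]
284 245 318 [ 0.0077 -0.0134 -0.0405] [ 0.0127  0.013  -0.0308] [ 0.0117 -0.0002 -0.0385]
288 244 319 [ 0.0075 -0.0135 -0.0438] [ 0.013   0.0132 -0.0334] [ 0.0117 -0.0004 -0.0415]
292 243 320 [ 0.008  -0.0135 -0.0513] [ 0.0156  0.0132 -0.0373] [ 0.0132 -0.0002 -0.0469]
296 238 325 [ 0.0098 -0.0137 -0.0526] [ 0.015   0.0133 -0.0434] [ 0.0134 -0.0002 -0.0498]
```

Request:
send_rows(steps=[[1,[0.05,0,1.5],0],[1,[0,0,1.5],0],[1,[0,0,1.5],0],[1,[0,0,1],0],[1,[0,0,0.5],0],[1,[0,0,0],0],[1,[0,0,0],0]])

```text
time_s: 3.45
tool_pos: [0.5651, -0.0521, 0.1045]
tcp_rot: [[-1.0, -0.023, 0.0], [-0.023, 1.0, -0.0], [-0.0, -0.0, -1.0]]
force: [0.1, -0.4, 0.3]
gripper_width: -0.0
```

```bash
python3 - <<'E'
from h import *
import cv2
o=get_obs();print(o["tool_pos"],o["force"])
z=np.load("wrist2.npz");print(z["d"][200:262:3,275].round(3), camera_info("wrist")["mtx"])
p,d=get_image("scene"); X=cloud("scene",d)
cv2.imwrite("pics/scene3.png",cv2.resize(p[100:250,180:380,::-1],None,fx=4,fy=4,interpolation=cv2.INTER_CUBIC))
for r in range(140,200,3):
  print(r,X[r,225:260:7].round(3).tolist())
p,d=get_image("wrist");cv2.imwrite("pics/wrist3.png",p[:,:,::-1])
E
```

```text
[ 0.56508549 -0.05205529  0.10450423] [ 0.11183705 -0.38934574  0.27369236]
[0.27  0.272 0.273 0.273 0.273 0.274 0.274 0.276 0.318 0.32  0.32  0.333
 0.334 0.335 0.334 0.337 0.338 0.339 0.146 0.144 0.141] [[355.75965034   0.         281.91177436]
 [  0.         355.75965034 209.50129413]
 [  0.           0.           1.        ]]
140 [[0.58, -0.056, 0.188], [0.583, -0.046, 0.19], [0.584, -0.036, 0.191], [0.559, -0.027, 0.168], [0.575, -0.017, 0.182]]
143 [[0.582, -0.057, 0.184], [0.582, -0.047, 0.184], [0.582, -0.037, 0.183], [0.566, -0.027, 0.169], [0.577, -0.017, 0.178]]
146 [[0.582, -0.057, 0.179], [0.581, -0.047, 0.178], [0.582, -0.037, 0.178], [0.574, -0.027, 0.17], [0.577, -0.017, 0.172]]
149 [[0.578, -0.058, 0.17], [0.577, -0.048, 0.168], [0.577, -0.038, 0.168], [0.579, -0.028, 0.169], [0.578, -0.018, 0.167]]
152 [[0.578, -0.058, 0.164], [0.578, -0.048, 0.163], [0.576, -0.038, 0.161], [0.577, -0.028, 0.162], [0.407, -0.02, 0.003]]
155 [[0.58, -0.059, 0.16], [0.577, -0.049, 0.156], [0.578, -0.038, 0.157], [0.41, -0.034, -0.001], [0.412, -0.02, -0.0]]
158 [[0.578, -0.059, 0.152]
[... 993 characters left out ...]
84, -0.06, 0.001], [0.484, -0.047, 0.001], [0.487, -0.035, 0.003], [0.49, -0.022, 0.006]]
185 [[0.489, -0.073, 0.0], [0.49, -0.06, -0.0], [0.491, -0.047, 0.001], [0.491, -0.035, 0.0], [0.493, -0.022, 0.001]]
188 [[0.495, -0.073, -0.001], [0.498, -0.06, 0.0], [0.564, -0.044, 0.071], [0.563, -0.032, 0.069], [0.566, -0.021, 0.072]]
191 [[0.505, -0.073, 0.001], [0.554, -0.056, 0.054], [0.571, -0.044, 0.071], [0.572, -0.032, 0.072], [0.57, -0.021, 0.069]]
194 [[0.511, -0.073, 0.0], [0.559, -0.056, 0.052], [0.571, -0.044, 0.065], [0.57, -0.033, 0.063], [0.568, -0.021, 0.059]]
197 [[0.534, -0.071, 0.017], [0.567, -0.056, 0.053], [0.57, -0.044, 0.056], [0.571, -0.033, 0.056], [0.571, -0.022, 0.055]]
```

View pics/scene3.png

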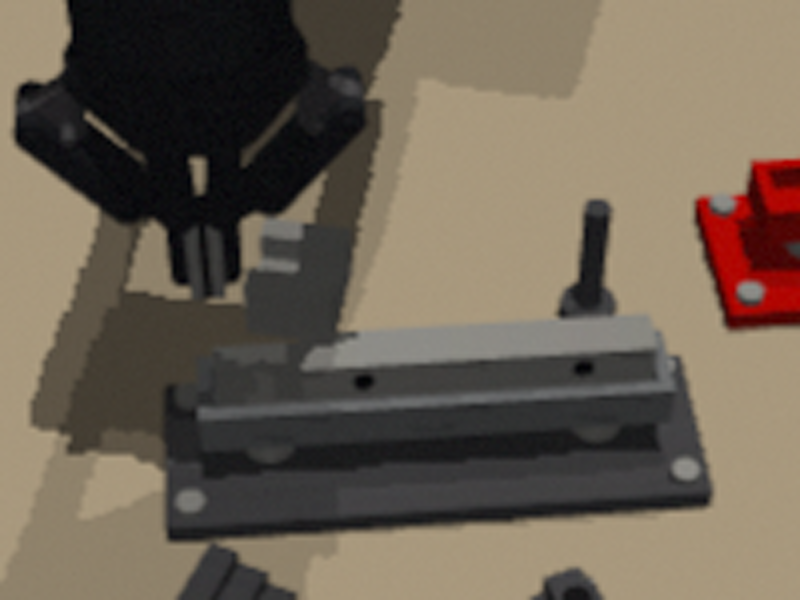

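View pics/wrist3.png

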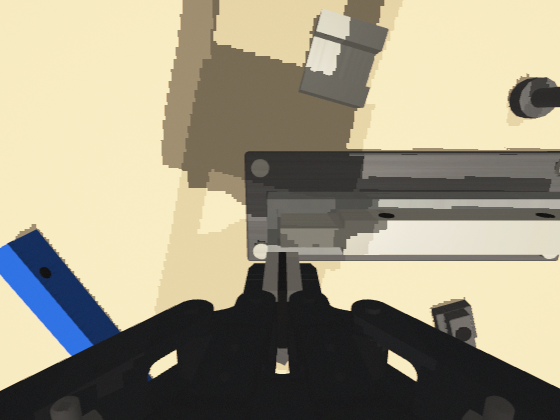

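Both cameras put the closed fingertips about 10 mm behind the reported TCP (tip z of about 0.114 with the TCP at 0.1045). The text says 22 mm ahead. I'll go down in small steps and let the force reading decide.

Request:
send_rows(steps=[[1,[0,0,0.3],0],[1,[0,0,0.3],0],[1,[0,0,0.3],0],[1,[0,0,0.2],0],[1,[0,0,0.2],0],[1,[0,0,0.2],0],[1,[0,0,0],0],[1,[0,0,0],0]])

```text
time_s: 4.35
tool_pos: [0.5648, -0.052, 0.0893]
tcp_rot: [[-1.0, -0.023, -0.0], [-0.023, 1.0, 0.0], [0.0, 0.0, -1.0]]
force: [-0.1, -0.7, 0.1]
gripper_width: 0.0
```

Request:
send_rows(steps=[[1,[0,0,0.3],0],[1,[0,0,0.3],0],[1,[0,0,0],0]])

```text
time_s: 4.65
tool_pos: [0.5644, -0.0519, 0.0827]
tcp_rot: [[-1.0, -0.024, -0.001], [-0.024, 1.0, 0.0], [0.001, 0.0, -1.0]]
force: [-0.8, 0.4, 0.1]
gripper_width: -0.0003
```

Request:
send_rows(steps=[[1,[0,0,0.3],0],[1,[0,0,0.3],0],[1,[0,0,0],0]])

```text
time_s: 4.95
tool_pos: [0.5644, -0.0519, 0.0767]
tcp_rot: [[-1.0, -0.023, -0.001], [-0.023, 1.0, 0.0], [0.001, 0.0, -1.0]]
force: [-1.2, -0.6, -0.0]
gripper_width: -0.0002
```

```bash
python3 - <<'E'
from h import *
import cv2
o=get_obs();print(o["time_s"],o["tool_pos"],o["force"])
p,d=get_image("scene"); X=cloud("scene",d)
cv2.imwrite("pics/scene4.png",cv2.resize(p[100:250,180:380,::-1],None,fx=4,fy=4,interpolation=cv2.INTER_CUBIC))
for r in range(168,196,2):  print(r,X[r,226:238:3].round(3).tolist())
E
```

```text
4.95 [ 0.56437531 -0.05189894  0.07666128] [-1.1645938  -0.64776859 -0.03971428]
168 [[0.577, -0.059, 0.131], [0.578, -0.055, 0.13], [0.569, -0.051, 0.121], [0.577, -0.046, 0.129]]
170 [[0.579, -0.06, 0.128], [0.576, -0.055, 0.125], [0.573, -0.051, 0.121], [0.575, -0.047, 0.123]]
172 [[0.572, -0.061, 0.117], [0.576, -0.056, 0.12], [0.576, -0.051, 0.12], [0.576, -0.047, 0.12]]
174 [[0.572, -0.061, 0.112], [0.577, -0.056, 0.117], [0.576, -0.052, 0.116], [0.575, -0.047, 0.114]]
176 [[0.573, -0.061, 0.109], [0.575, -0.057, 0.111], [0.578, -0.052, 0.113], [0.574, -0.047, 0.11]]
178 [[0.572, -0.062, 0.103], [0.577, -0.057, 0.109], [0.576, -0.052, 0.107], [0.576, -0.048, 0.107]]
180 [[0.573, -0.062, 0.1], [0.575, -0.057, 0.102], [0.574, -0.053, 0.101], [0.575, -0.048, 0.102]]
182 [[0.573, -0.062, 0.096], [0.575, -0.057, 0.098], [0.576, -0.053, 0.098], [0.577, -0.048, 0.098]]
184 [[0.49, -0.071, 0.004], [0.485, -0.066, -0.002], [0.575, -0.053, 0.093], [0.575, -0.049, 0.092]]
186 [[0.492, -0.071, 0.001], [0.493, -0.066, 0.002], [0.575, -0.054, 0.088], [0.575, -0.049, 0.088]]
188 [[0.498, -0.071, 0.002], [0.497, -0.066, 0.0], [0.498, -0.06, 0.001], [0.564, -0.05, 0.071]]
190 [[0.502, -0.071, 0.0], [0.502, -0.066, 0.0], [0.552, -0.056, 0.054], [0.569, -0.05, 0.072]]
192 [[0.508, -0.071, 0.001], [0.507, -0.065, 0.0], [0.556, -0.056, 0.054], [0.572, -0.05, 0.07]]
194 [[0.512, -0.071, 0.0], [0.511, -0.065, -0.0], [0.56, -0.056, 0.053], [0.57, -0.05, 0.063]]
```

View pics/scene4.png

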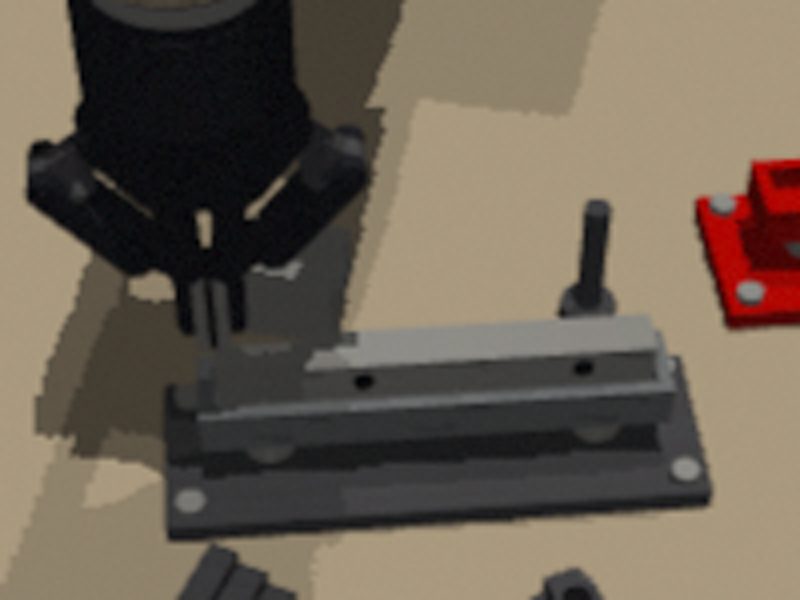

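Fingertips now at z of about 0.086 against the bar top at about 0.070, and centred on the tongue tip. The vision reading is consistent, so I expect contact at a TCP z of about 0.060.

Request:
send_rows(steps=[[1,[0,0,0.3],0],[1,[0,0,0.3],0],[1,[0,0,0.3],0],[1,[0,0,0.2],0],[1,[0,0,0.2],0],[1,[0,0,0],0],[1,[0,0,0],0],[1,[0,0,0],0]])

```text
time_s: 5.8
tool_pos: [0.5649, -0.052, 0.0644]
tcp_rot: [[-1.0, -0.023, 0.0], [-0.023, 1.0, -0.0], [-0.0, -0.0, -1.0]]
force: [0.1, -0.4, 0.3]
gripper_width: -0.0004
```

```bash
python3 - <<'E'
from h import *
o=get_obs();print(o["time_s"],o["tool_pos"],o["force"],o["moment"])
E
```

```text
5.8 [ 0.56493453 -0.05200684  0.06443498] [ 0.14870643 -0.41312911  0.29619555] [ 0.08267109 -0.01893404 -0.0037372 ]
```

Request:
send_rows(steps=[[1,[0,0,0.1],0],[1,[0,0,0.1],0],[1,[0,0,0],0],[1,[0,0,0],0]])

```text
time_s: 6.2
tool_pos: [0.565, -0.052, 0.0626]
tcp_rot: [[-1.0, -0.023, 0.0], [-0.023, 1.0, -0.0], [-0.0, -0.0, -1.0]]
force: [-0.0, -0.4, 2.4]
gripper_width: 0.0003
```

Request:
send_rows(steps=[[1,[0,0,0.1],0],[1,[0,0,0],0],[1,[0,0,0],0]])

```text
time_s: 6.5
tool_pos: [0.565, -0.052, 0.0615]
tcp_rot: [[-1.0, -0.024, 0.0], [-0.024, 1.0, -0.0], [-0.0, -0.0, -1.0]]
force: [0.9, 0.0, 2.9]
gripper_width: 0.0
```

Request:
send_rows(steps=[[1,[0,0,0.1],0],[1,[0,0,0],0],[1,[0,0,0],0]])

```text
time_s: 6.8
tool_pos: [0.565, -0.052, 0.0605]
tcp_rot: [[-1.0, -0.023, 0.0], [-0.023, 1.0, -0.0], [-0.0, -0.0, -1.0]]
force: [0.6, 0.2, 4.2]
gripper_width: 0.0001
```

Request:
send_rows(steps=[[1,[0,0,0.1],0],[1,[0,0,0],0],[1,[0,0,0],0]])

```text
time_s: 7.1
tool_pos: [0.565, -0.052, 0.0595]
tcp_rot: [[-1.0, -0.023, 0.0], [-0.023, 1.0, -0.0], [-0.0, -0.0, -1.0]]
force: [-0.2, -0.1, 3.9]
gripper_width: -0.0004
```

Request:
send_rows(steps=[[1,[0,0,0.1],0],[1,[0,0,0],0],[1,[0,0,0],0]])

```text
time_s: 7.4
tool_pos: [0.565, -0.052, 0.0585]
tcp_rot: [[-1.0, -0.024, 0.0], [-0.024, 1.0, -0.0], [-0.0, -0.0, -1.0]]
force: [0.8, -0.3, 5.4]
gripper_width: -0.0002
```

Contact came at a TCP z of about 0.063, and the force rises about 0.7 N/mm after that, which matches the rest spring. I'll check how far the bar has gone down before running.

```bash
cat > chk.py <<'E'
from h import *
import cv2,sys
o=get_obs();print(o["time_s"],o["tool_pos"],o["force"])
for n in ("top","scene"):
    a=np.load(n+".npz")["d"];p,d=get_image(n);X=cloud(n,d);X0=cloud(n,a)
    m0=(abs(X0[...,2]-.0695)<.004)&(abs(X0[...,0]-.563)<.008);
    m=(abs(X[...,0]-.563)<.008)&(X[...,2]>.052)&(X[...,2]<.075)
    for lo in np.arange(-.05,.12,.03):
        s=lambda X,m:np.median(X[...,2][m&(X[...,1]>lo)&(X[...,1]<lo+.03)]).round(4) 
        print(n,lo.round(2),s(X0,m0),s(X,m))
    v=slice(145,285) if n=="scene" else slice(150,300)
    cv2.imwrite(f"pics/{n}_{sys.argv[1]}.png",cv2.resize(p[v,200:380,::-1],None,fx=4,fy=4,interpolation=cv2.INTER_CUBIC))
E
python3 chk.py a
```

```text
7.4 [ 0.56502843 -0.05201312  0.05849119] [ 0.7996495  -0.34607759  5.43107838]
top -0.05 0.0691 0.0631
top -0.02 0.0692 0.065
top 0.01 0.0694 0.0647
top 0.04 0.0696 0.0649
top 0.07 0.0697 0.0648
top 0.1 0.0694 0.0652
scene -0.05 0.0702 0.0646
scene -0.02 0.0707 0.066
scene 0.01 0.0705 0.066
scene 0.04 0.0706 0.066
scene 0.07 0.0705 0.0662
scene 0.1 0.0705 0.0657
```

View pics/scene_a.png

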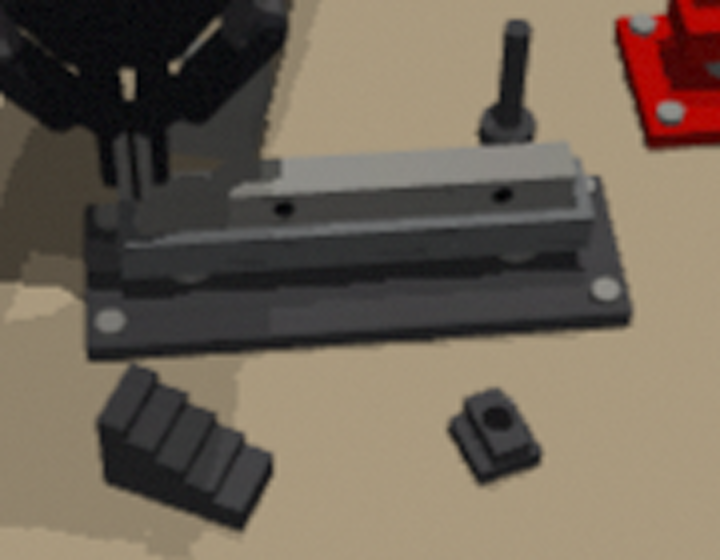

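The rest is down about 4.6 mm evenly along its length, well short of the 16 mm stop. The closed fingertips sit on the tongue tip, seen at (135,195) in the crop. Starting the run along tool +y.

Request:
send_rows(steps=[[1,[0,0.1,0],0],[1,[0,0.2,0],0],[1,[0,0.3,0],0],[1,[0,0.4,0],0],[1,[0,0.4,0],0],[1,[0,0.4,0],0],[1,[0,0.4,0],0],[1,[0,0.4,0],0],[1,[0,0.4,0],0],[1,[0,0.4,0],0],[1,[0,0.4,0],0],[1,[0,0.4,0],0],[1,[0,0.4,0],0]])

```text
time_s: 8.8
tool_pos: [0.5641, -0.0068, 0.0586]
tcp_rot: [[-1.0, -0.023, 0.001], [-0.023, 1.0, -0.002], [-0.001, -0.002, -1.0]]
force: [-0.4, -3.6, 5.4]
gripper_width: -0.0001
```

```bash
python3 chk.py b
```

```text
8.8 [ 0.56408042 -0.00680936  0.05862474] [-0.41955896 -3.59473655  5.40452944]
top -0.05 0.0691 0.0636
top -0.02 0.0692 0.0648
top 0.01 0.0694 0.0651
top 0.04 0.0696 0.065
top 0.07 0.0697 0.0647
top 0.1 0.0694 0.0651
scene -0.05 0.0702 0.065
scene -0.02 0.0707 0.0659
scene 0.01 0.0705 0.0662
scene 0.04 0.0706 0.0662
scene 0.07 0.0705 0.066
scene 0.1 0.0705 0.0658
```

View pics/scene_b.png

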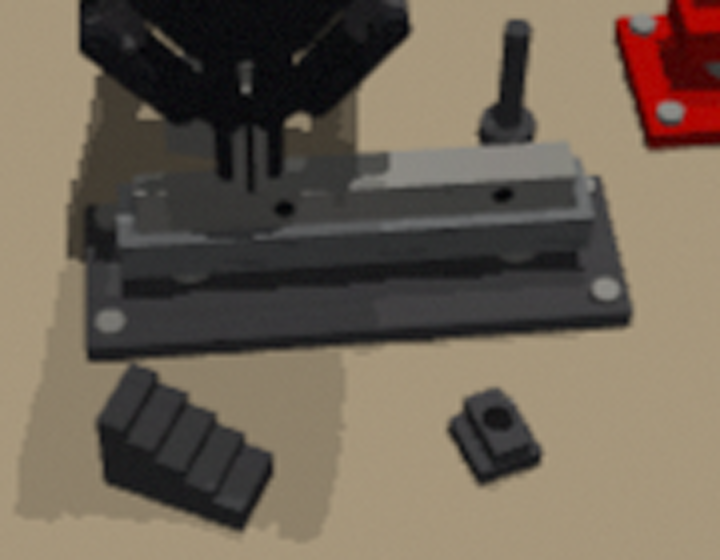

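The fingers slide on the bar, with 3.6 N of friction and the depth unchanged at about 4.5 mm. Continuing.

Request:
send_rows(steps=[[1,[0,0.4,0],0],[1,[0,0.4,0],0],[1,[0,0.4,0],0],[1,[0,0.4,0],0],[1,[0,0.4,0],0],[1,[0,0.4,0],0],[1,[0,0.4,0],0],[1,[0,0.4,0],0],[1,[0,0.4,0],0],[1,[0,0.4,0],0],[1,[0,0.4,0],0],[1,[0,0.4,0],0],[1,[0,0.4,0],0],[1,[0,0.4,0],0],[1,[0,0.4,0],0],[1,[0,0.4,0],0],[1,[0,0.4,0],0],[1,[0,0.4,0],0],[1,[0,0.4,0],0],[1,[0,0.4,0],0]])

```text
time_s: 10.9
tool_pos: [0.5621, 0.0732, 0.0585]
tcp_rot: [[-1.0, -0.023, 0.0], [-0.023, 1.0, -0.002], [-0.0, -0.002, -1.0]]
force: [-0.1, -3.8, 4.4]
gripper_width: 0.0002
```

Request:
send_rows(steps=[[1,[0,0.4,0],0],[1,[0,0.4,0],0],[1,[0,0.4,0],0],[1,[0,0.4,0],0],[1,[0,0.4,0],0],[1,[0,0.4,0],0],[1,[0,0.4,0],0],[1,[0,0.4,0],0],[1,[0,0.4,0],0],[1,[0,0.3,0],0],[1,[0,0.3,0],0],[1,[0,0.3,0],0],[1,[0,0.2,0],0],[1,[0,0,0],0],[1,[0,0,0],0]])

```text
time_s: 12.4
tool_pos: [0.561, 0.1205, 0.0585]
tcp_rot: [[-1.0, -0.024, 0.0], [-0.024, 1.0, -0.001], [-0.0, -0.001, -1.0]]
force: [0.2, -2.2, 4.2]
gripper_width: -0.0003
```

```bash
python3 chk.py c
```

```text
12.4 [0.56097755 0.12045632 0.05846961] [ 0.24491707 -2.21888296  4.16492721]
top -0.05 0.0691 0.0647
top -0.02 0.0692 0.0649
top 0.01 0.0694 0.0651
top 0.04 0.0696 0.0651
top 0.07 0.0697 nan
top 0.1 0.0694 0.0629
scene -0.05 0.0702 0.0646
scene -0.02 0.0707 0.0659
scene 0.01 0.0705 0.0658
scene 0.04 0.0706 0.0659
scene 0.07 0.0705 0.0657
scene 0.1 0.0705 0.0655
  return _methods._mean(a, axis=axis, dtype=dtype,
  ret = ret.dtype.type(ret / rcount)
```

View pics/scene_c.png

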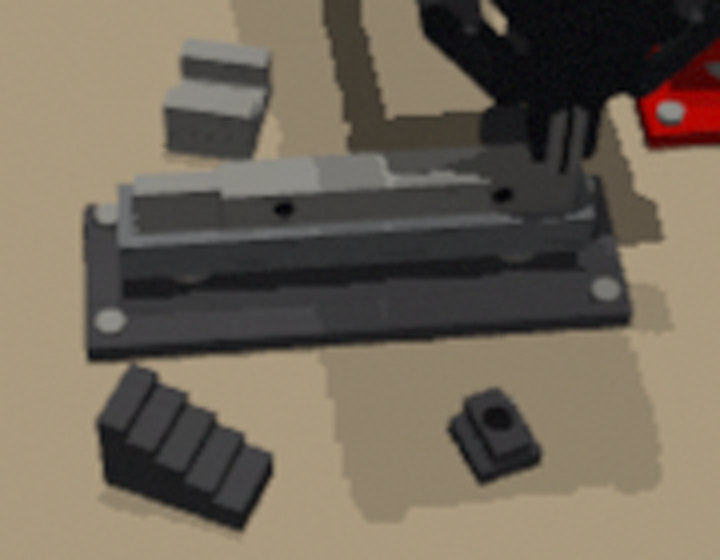

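The measured drag is steady, and the fingertips are still about 7 mm short of the square end. Finishing to the edge, then lifting straight up.

Request:
send_rows(steps=[[1,[0,0.2,0],0],[1,[0,0.2,0],0],[1,[0,0.2,0],0],[1,[0,0.1,0],0],[1,[0,0,0],0],[1,[0,0,0],0]])

```text
time_s: 13.1
tool_pos: [0.5608, 0.1272, 0.0584]
tcp_rot: [[-1.0, -0.024, 0.0], [-0.024, 1.0, -0.001], [-0.0, -0.001, -1.0]]
force: [-0.5, -2.2, 5.8]
gripper_width: -0.0003
```

```bash
python3 chk.py d 2>/dev/null
```

```text
13.1 [0.56080399 0.12724568 0.05844661] [-0.48100311 -2.18222997  5.81246208]
top -0.05 0.0691 0.0651
top -0.02 0.0692 0.0651
top 0.01 0.0694 0.0651
top 0.04 0.0696 0.0649
top 0.07 0.0697 0.0643
top 0.1 0.0694 nan
scene -0.05 0.0702 0.0649
scene -0.02 0.0707 0.0658
scene 0.01 0.0705 0.0658
scene 0.04 0.0706 0.0661
scene 0.07 0.0705 0.066
scene 0.1 0.0705 0.0655
```

View pics/scene_d.png

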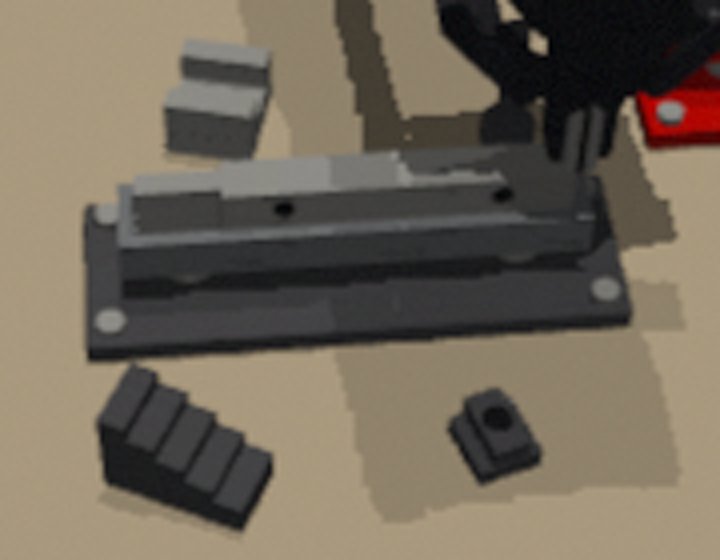

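The pads are centred on the square end edge at crop (583,190), still pressed down about 4.5 mm. Lifting.

Request:
send_rows(steps=[[1,[0,0,-0.2],0],[1,[0,0,-0.3],0],[1,[0,0,-0.4],0],[1,[0,0,-0.5],0],[1,[0,0,-1],0],[1,[0,0,-2],0],[1,[0,0,-3],0],[1,[0,0,-3],0],[1,[0,0,-3],0],[1,[0,0,-2],0],[1,[0,0,0],0],[1,[0,0,0],0],[1,[0,0,0],0]])

```text
time_s: 14.5
tool_pos: [0.5596, 0.128, 0.2108]
tcp_rot: [[-1.0, -0.023, -0.003], [-0.023, 1.0, -0.0], [0.003, -0.0, -1.0]]
force: [0.7, 0.2, -0.5]
gripper_width: 0.0005
```

```bash
python3 chk.py e 2>/dev/null
```

```text
14.5 [0.55960462 0.12795098 0.21079438] [ 0.74525495  0.18482046 -0.47310499]
top -0.05 0.0691 0.069
top -0.02 0.0692 0.0694
top 0.01 0.0694 0.0698
top 0.04 0.0696 0.0697
top 0.07 0.0697 0.0698
top 0.1 0.0694 nan
scene -0.05 0.0702 0.0687
scene -0.02 0.0707 0.0703
scene 0.01 0.0705 0.0706
scene 0.04 0.0706 0.0706
scene 0.07 0.0705 0.0705
scene 0.1 0.0705 0.0703
```

View pics/scene_e.png

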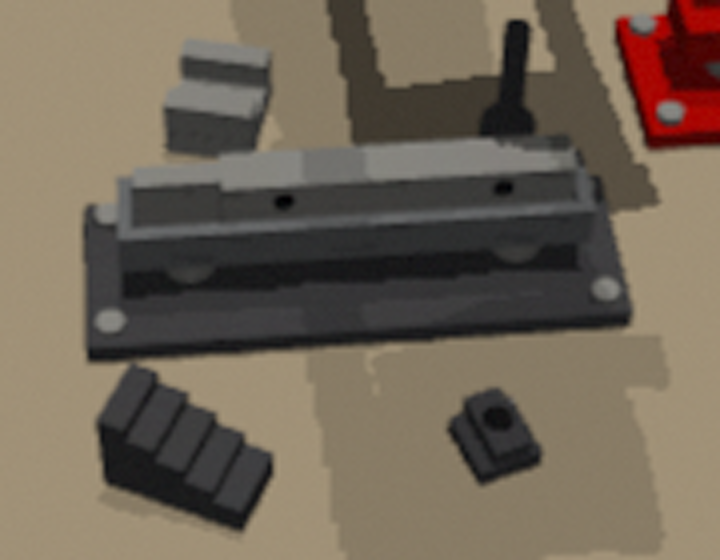

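```bash
python3 - <<'E'
from h import *
import cv2
p,d=get_image("scene");X=cloud("scene",d)
for Y in (cloud("scene",np.load("scene.npz")["d"]),X):
    m=(abs(Y[...,2]-.0695)<.006)&(abs(Y[...,0]-.563)<.02);q=Y[m];print(np.percentile(q[:,1],[0,.5,99.5,100]).round(4),cv2.minAreaRect(q[:,:2].astype(np.float32)*1000))
E
```

```text
[-0.052  -0.0516  0.1265  0.1274] ((563.70751953125, 37.58466339111328), (24.090782165527344, 179.5093994140625), 1.6216901540756226)
[-0.0519 -0.0514  0.1269  0.1275] ((563.6834106445312, 37.65951156616211), (23.181493759155273, 179.57199096679688), 1.5226656198501587)
```

The bar hasn't moved measurably and its top is back at 0.070. The run went from a TCP y of -0.052 to 0.127, so it covered both ends. Handing in.

```bash
python3 -c "
from bench import *
print(sign_off())"
```

```text
the job is handed in; nothing more can be done
None
```

I touched the bar at the tongue tip with the closed fingertips and ran them along the whole top face to the square end. I then lifted the hand about 15 cm clear and handed the job in at about 14.6 s of the 38 s allowed.

- **Pressure:** the rest was down about 4.5 mm of its 16 mm wherever I checked (both ends and part-way along). The force was 4–6 N, with up to about 4 N of drag along the bar.
- **Coverage:** the tool centre ran from y = -0.052 to 0.127. The bar's ends measured about -0.053 and 0.127.
- **After lifting:** the rest came back up, with the bar's top at about 0.070 m. The bar moved less than 0.2 mm along its length. The clamping pieces look undisturbed in the last picture, though I did not re-measure them.

**What disagreed:**
- **Fingertip position:** the cameras put the closed fingertips about 10 mm behind the reported tool centre, where the interface text says 22 mm ahead. Contact came at a height that agreed to within about 3 mm with the cameras and not with the text, so I set the depth by the force reading and camera depth.
- **Wrist camera:** it placed the bar about 3.5 mm closer to the robot than the other two cameras did. I used a value between them; the 22 mm wide fingertips leave little or no margin across the 20 mm bar.

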